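# Unlock the cam and push the tray clamp home

## Task

The packed tray in the labelling jig has to be clamped for its label. With the fingertips, first push the red peg round to turn the brass cam to its low point, so that the peg points straight forward at the yellow mark on the plate; only then push the blue slide forward by its upright plate until the tray is fully home against the end fence. Do not lift the tray, leave the other things where they are, and finish clear of everything.

Things in the scene. Friction and masses are not known exactly. Their poses are not given: they have to be found in the camera images.
- jig: the labelling jig: a fixed white plate 370 (x) by 290 (y) by 12 mm on the table. Origin at the centre of its underside; x = forward (within 0.35 rad of straight away from the robot; the way the slide travels), y = left, z up. Slide and tray run along the line y = -55 mm between low guides (top 38 mm above the table); cam axis at x 13, y 70 mm
- cam_axis (a point): on the cam's vertical axis, level with the cam's top face (34 mm above the table), left of the slide. The cam is a brass disc of radius 36 mm, 18 mm thick, its centre 18 mm off this axis
- cam (a joint): cam angle (rad), counter-clockwise from above positive. 0 = low point: lobe and peg point forward (jig +x), thin side to the roller; pi/2: peg points left (jig +y); pi: back. Starts at 1.5 to 2.8, blocking the slide; turn it clockwise seen from above. Range -1.0 to 3.1, no stop or click at 0; stiff (0.2 N m, about 5 N at the peg), stays where left
- peg (a point): on the axis of the cam's upright red peg, 68 mm above the table. Peg 16 mm in diameter, 40 mm from the cam axis, from 34 mm (cam's top face) to 82 mm above the table. Round the cam nothing fixed is higher than 38 mm above the table, except the end of the tray (65 mm) to its right
- slide (a joint): how far the blue follower slide has gone forward (m): 0 = fully back (starts at 0 to 0.008), about 0.045 with the tray home against the fence. Friction about 2.5 N, plus 1.5 to 5 N once it pushes the tray; stays where left. Its steel arm (top 31 mm above the table) carries a roller to the left, which runs into the cam unless the cam is low
- push_face (a point): on the rear face (towards the robot) of the slide's upright blue plate, mid-width, 60 mm above the table; moves with the slide. Plate 90 mm wide, 12 mm thick, from 14 to 89 mm above the table; push here along jig +x. Behind it, towards the robot, nothing stands in the way
- tray_mid (a point): centre of the packed tray in the jig: black, clear lid, blank label, 150 (x) by 110 (y) by 53 mm tall, 0.3 to 0.63 kg, loose between the guides (3 mm play each side), its top 65 mm above the table. Starts 7 to 20 mm short of the fence; home when this point is 75 mm from the fence face. The slide's black pad pushes it
- label_roll: white blank label roll standing on end on the jig's plate, rear left corner, 56 mm across, 40 mm tall; origin at the centre of its underside. Leave alone
- spice_jar: small jar with a green cap on the jig's plate, far left corner, 44 mm across, 55 mm tall; origin at the centre of its underside. Leave alone
- cup: white cup, 72 mm across, 85 mm tall; origin at the centre of its underside. Leave alone
- sauce_bottle: white bottle with red cap, 56 mm across, 150 mm tall; origin at the centre of its underside. Leave alone
- bowl: steel bowl, 110 mm across, 50 mm tall; origin at the centre of its underside. Leave alone
- spare_tray_mid (a point): centre of a second packed tray, same as the one in the jig, standing on the table away from the jig. Leave alone
- spatula: kitchen spatula lying on the table well to the left. Leave alone
- tray: the same tray, origin at the centre of its underside, x forward at the start
- mark (a point): centre of the yellow mark on the jig's plate, 50 by 12 mm, 85 mm straight forward (jig +x) of the cam axis: the peg points at it when the cam is at its low point
- fence_face (a point): middle of the end fence's inner face, 40 mm above the table: the tray's far end meets it. Fence 130 mm wide, top 62 mm above the table
Mind the look-alikes: they are no part of the job. Leave any green look-alike of the tray alone.

How it is judged (in metres and radians):
On the way, in this order (a step that is already met when the one before it is completed fails the run):
1. the cam is at its low point (within 0.3 rad) while the slide is still back (value of joint cam between -0.3 and 0.3 rad and value of joint slide below 0.02 m), for 0.2 s.
2. the slide has pushed the tray home with the cam low (value of joint cam between -0.3 and 0.3 rad and value of joint slide above 0.042 m and x of tray_mid in the frame of jig above 0.092 m), for 0.2 s.
At the end, for the whole second after the job is handed in: the cam is within 0.3 rad of its low point, the slide at least 42 mm forward, the tray flat on the plate within 3 mm of the end fence, and all at rest (all of step 2 and height (world z) of tray_mid below 0.047 m and angle between tray_mid's own z axis and vertical below 0.08 rad and linear speed of tray below 0.01 m/s and velocity of joint slide between -0.01 and 0.01 m/s); the robot touches nothing.
It fails at once if the slide is forced forward (past 20 mm) while the cam is more than 0.5 rad off its low point (value of joint slide above 0.02 m and (value of joint cam above 0.5 rad or value of joint cam below -0.5 rad)).
It fails at once if the tray is lifted or tipped (height (world z) of tray_mid above 0.051 m or angle between tray_mid's own z axis and vertical above 0.2 rad).
It fails at once if another thing on the table or the jig is moved by more than 30 mm (distance of any of label_roll, spice_jar, cup, sauce_bottle, bowl, spare_tray_mid, spatula from where it was at the start of the episode above 0.03 m).
It also fails if it takes over 58 s, if anything falls off the work surface, if the arm or the gripper's body presses on something with over 40 N, if the wrist force passes 120 N, or if a joint passes its speed limit or range.

## Robot

A 7-joint arm with a two-finger parallel gripper is mounted at the origin on the work surface. World frame = base frame: x ahead of the robot, y to its left, z up, the work surface at z = 0. Lengths are in mm, angles in rad, forces in N, time in s.
With the tool pointing down it reaches from about 400 to 875 mm from the base axis. Payload 4.4 kg.
Tool frame: the origin (TCP) lies between the finger pads; the fingertips stand 22 mm ahead of it and the grasp point (between the pads) lies 3 mm ahead of it; z points along the fingers, y is the line along which they close (so a half turn about z gives the same grasp; the last joint's range is limited). The gripper opens to 85 mm and grips with 20 to 120 N. Pads are 22 mm wide; open, the fingers measure 114 mm over their backs; the gripper's body (76 mm by 85 mm) begins 54 mm behind the grasp point. The pads swing forward as they close: fully open they stand 13 mm farther back than shut.
Start: joints at [-1.233, 0.628, 0.038, 1.517, -0.027, 0.996, -0.02], TCP at [255.374, 597.747, 253.313] pointing down, gripper open.
Joint ranges: [-3.06, 3.06], [-0.37, 2.12], [-1.25, 1.32], [0.18, 2.47], [-1.1, 4.24], [0.23, 1.98], [-2.94, 2.94]. Speed limits (rad/s): [2.57, 2.57, 3.14, 3.14, 3.14, 3.14, 3.14].

## Interface

Orientations are given as [roll, pitch, yaw] about the fixed x, y, z axes, in that order (R = Rz(yaw) Ry(pitch) Rx(roll)).
In Python, from cell import ctrl gives the robot as it stands.
- The arm moves only by the tool step_arm, never from a script. Its argument "plan" is a list of rows, each an object of numbers: "dx", "dy", "dz": the shift along the tool's x, y, z scaled (see below); "ax", "ay", "az": the turn, a rotation vector about the tool's x, y, z scaled (see below); "gripper": the opening, from 0 (shut) to 1 (fully open). A call has 1 to 20 rows; each row shifts and turns the commanded pose from where the row before left it, along the tool's axes as they then stand; what a row does not reach is not made up. The controller multiplies each number of a shift by 0.3 m and each number of a turn by 90 degrees. A row lasts 1/8 s, in which the tool goes at most 62.5 mm and 10.7 degrees, less where a joint would pass 70% of its speed; a pose out of reach is approached as far as the arm can. A call with a number of a shift or a turn outside -1 to 1 is refused whole. A call with a gripper value outside its range is refused whole. The fingers move at their own pace and stop on an object; the grip force is fixed at half the most. Time passes only in rows, so rows that do not move let the fingers close. It gives the time, the measured TCP pose, the force, the opening and the grip force at its end, in the units of the state.
- ctrl.read_state(): the state, without advancing time (a new reading comes with each control period).
- ctrl.get_image(name): name is "scene" or "top" or "wrist"; returns a dict with "color" (400x640x3 uint8, red, green, blue), "range_z" (400x640 float32, mm along the optical axis (not along the pixel's ray), 0 where there is no reading), "fx", "fy", "cx", "cy" (pixels), "T" (4x4, takes a point from camera to world coordinates); the wrist camera has in their place "T_tool_cam" (4x4, takes a point from camera to tool coordinates, whose origin is the TCP and whose axes are the flange's). Camera axes: x right, y down, z forward; pixel columns grow to the right and rows downward; lengths in mm; the calibration is good to about 2 mm. A picture is of the moment at which its call begins: read the wrist's pose just before it.
- ctrl.finish_job(): hands the job in; it is judged then, once.
The state is a dict: "clock": time; "qpos": joint angles; "qd": joint speeds; "tau": joint torques, N m; "eef_pos": TCP position; "tool_rot": TCP orientation; "force": force on the tool from outside, world axes, zero at the start; "torque": the same for the moment, N m; "width": finger opening in mm; "gripper_force": force on a finger pad.
Only numpy, scipy, OpenCV 4.12 (cv2) and the standard library are available. Lean on these libraries where they do the work, as an engineer would, in place of code of your own. Each camera call takes 0.05 s, during which the arm holds its last target. There are 200 camera calls.

## Working session

There is one attempt and no reset: what is moved stays moved. The work goes in short steps, Python scripts to look and compute and a tool call to move; the robot and the scene stay as the last step left them, time stands still between calls to the robot, and variables do not carry over. Pictures are saved under pics/ and viewed, at most 10 in all, crops included, and the job is handed in when it is done.

Besides the shell and the picture viewer there is one more tool, called by a JSON object that holds its "fn" and its "kwargs". step_arm: Moves the arm, as the interface text tells. Shifts and turns lie within -1 to 1; 1 stands for 0.3 m of shift or 90 degrees of turn. Its arguments: {"type":"object","properties":{"plan":{"type":"array"}},"required":["plan"]}

```bash
mkdir -p pics
cat > h.py <<'E'
import numpy as np, cv2
from cell import ctrl
def shot(n):
    s=ctrl.read_state(); im=ctrl.get_image(n); return s,im
def save(im,fn,crop=None,k=1):
    c=im["color"][:,:,::-1]
    if crop: x0,y0,x1,y1=crop; c=c[y0:y1,x0:x1]
    cv2.imwrite(fn,cv2.resize(c,None,fx=k,fy=k,interpolation=cv2.INTER_CUBIC))
def P(im,u,v,r=1):
    z=im["range_z"][v-r:v+r+1,u-r:u+r+1]; z=np.median(z[z>0])
    return (im["T"]@[(u-im["cx"])*z/im["fx"],(v-im["cy"])*z/im["fy"],z,1])[:3]
def ray(im,u,v,h):  # intersect pixel ray with world z=h
    d=im["T"][:3,:3]@[(u-im["cx"])/im["fx"],(v-im["cy"])/im["fy"],1]; o=im["T"][:3,3]
    return o+d*(h-o[2])/d[2]
E
python3 - <<'E'
from h import *
np.set_printoptions(precision=1,suppress=True)
s,a=shot("top"); save(a,"pics/top.png",k=1.25)
s,b=shot("scene"); save(b,"pics/scene.png",k=1.25)
np.savez("top.npz",**a);np.savez("scene.npz",**b)
print(s["clock"],s["eef_pos"],s["tool_rot"],s["width"],a["T"],b["T"])
E
```

```text
0.05 [255.1 597.2 252.4] [-3.1  0.   2.7] 85.38208420126554 [[  -0.    -1.     0.1  382.7]
 [  -1.     0.    -0.    18.6]
 [   0.    -0.1   -1.  1598.3]
 [   0.     0.     0.     1. ]] [[   0.8    0.3   -0.5 1106.4]
 [   0.6   -0.4    0.7 -878.5]
 [   0.    -0.8   -0.5  769.9]
 [   0.     0.     0.     1. ]]
```

View pics/top.png

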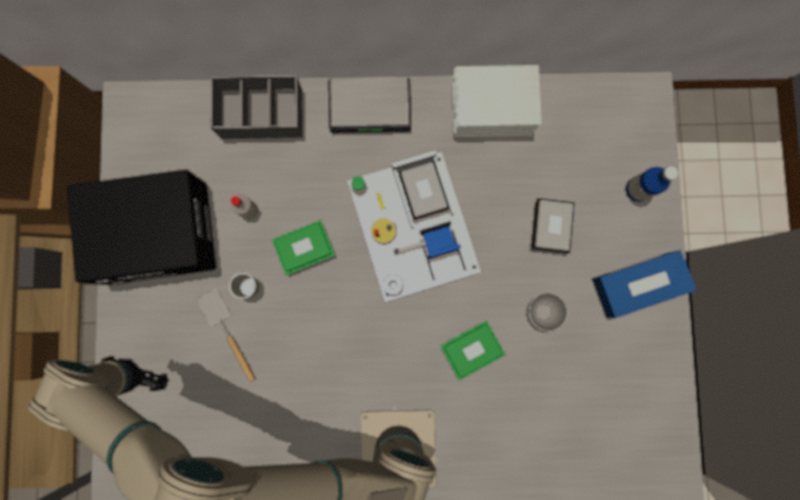

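View pics/scene.png

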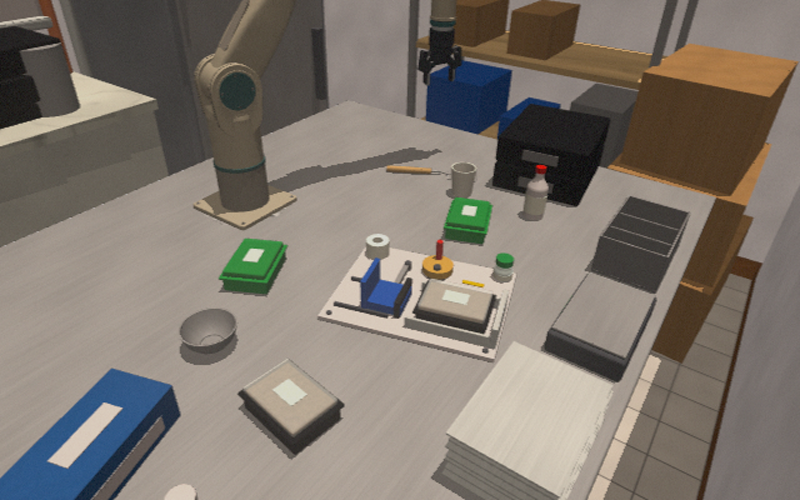

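The top view shows the jig at about px 348–480, 152–300. Inside it are the brass cam (384,231), the yellow mark (380,201), the blue slide (440,242), the tray (424,189), the label roll (393,285) and the jar (358,184). The look-alikes are green trays at (303,247) and (473,350), and the spare tray at (553,225). The tray in the jig is the black one between the guides.

Run:
```python
from h import *
a=np.load("top.npz");b=np.load("scene.npz")
save(a,"pics/topc.png",(272,112,392,246),4.4)
save(b,"pics/scenec.png",(250,180,420,290),4.6)
```

```text
(no output)
```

View pics/topc.png

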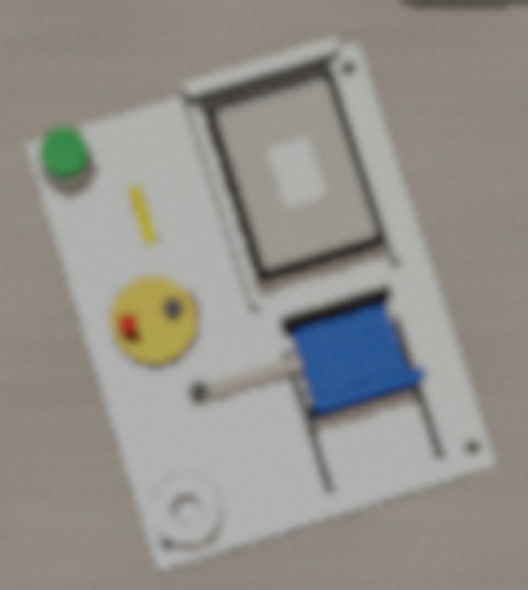

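View pics/scenec.png

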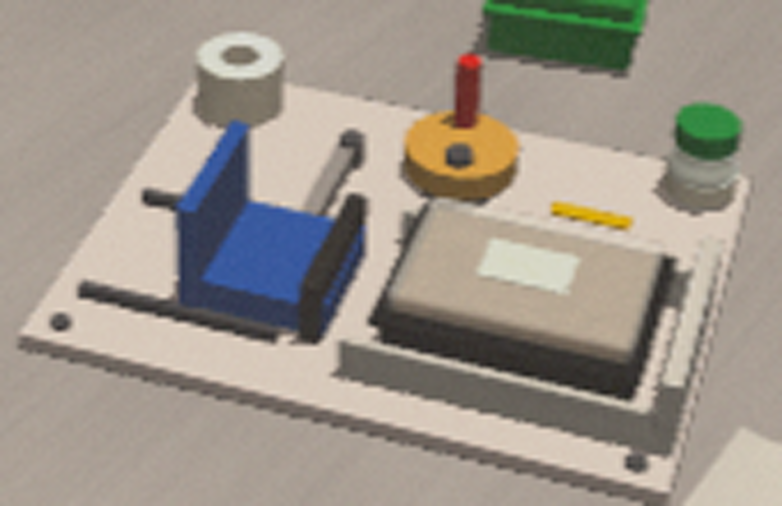

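The crop shows the plate's corners at (25,143), (358,42), (495,465) and (158,570). The hub is at (172,308), the peg at (128,326), the mark at (143,214), and the rear edge of the slide plate runs from (312,415) to (422,377).

Run:
```python
from h import *
np.set_printoptions(precision=1,suppress=True)
a=dict(np.load("top.npz"));b=dict(np.load("scene.npz"))
f=lambda u,v,h:ray(a,272+u/4.4-.4,112+v/4.4-.4,h)
g=lambda u,v,h:ray(b,250+u/4.6-.4,180+v/4.6-.4,h)
C=np.array([f(25,143,12),f(358,42,12),f(495,465,12),f(158,570,12)])
L=np.array([[185,145],[185,-145],[-185,-145],[-185,145]])
# rigid fit
def fit(W,L):
    w=W-W.mean(0);l=L-L.mean(0)
    th=np.arctan2((l[:,0]*w[:,1]-l[:,1]*w[:,0]).sum(),(l*w).sum())
    R=np.array([[np.cos(th),-np.sin(th)],[np.sin(th),np.cos(th)]]);return th,R,W.mean(0)-R@L.mean(0)
th,R,t=fit(C[:,:2],L)
print(C,th,t,"res",C[:,:2]-(L@R.T+t))
J=lambda p:(R.T@(np.array(p)[:2]-t))
for n,p in dict(hub_t=f(172,308,36),peg_t=f(128,326,82),mark_t=f(143,214,12),sl1=f(312,415,89),sl2=f(422,377,89),fenL=f(187,92,62),tray1=f(210,108,65),tray2=f(262,278,65),hub_s=g(458,155,36),peg_s=g(469,62,82),pegbot_s=g(465,123,34),mark_s=g(591,215,12),sl1s=g(180,205,89),sl2s=g(237,124,89)).items(): print(n,p,J(p))
q=lambda x,y:R@[x,y]+t
print("axis",q(13,70),"mark",q(98,70))
C2=np.array([g(20,343,12),g(665,503,12),g(748,180,12)]);print("scene corners",C2,[J(c) for c in C2])
for d in [(172,308),(128,326)]: print(P(a,int(272+d[0]/4.4),int(112+d[1]/4.4)))
```

```text
[[ 761.1  131.2   12. ]
 [ 841.1 -146.5   12. ]
 [ 486.4 -247.2   12. ]
 [ 407.5   28.9   12. ]] 0.2792869342574091 [624.  -58.4] res [[-0.8 -0.7]
 [-0.7  0.3]
 [ 0.3  1.6]
 [ 1.2 -1.1]]
hub_t [617.4  13.   36. ] [13.4 70.5]
peg_t [597.   47.9  82. ] [  3.4 109.6]
mark_t [699.7  35.1  12. ] [98.5 69. ]
sl1 [523.4 -93.6  89. ] [-106.5   -6. ]
sl2 [ 551.2 -180.    89. ] [-103.6  -96.8]
fenL [788.3  -2.7  62. ] [173.2   8.2]
tray1 [774.  -20.8  65. ] [154.6  -5.2]
tray2 [635.6 -58.8  65. ] [11.  -3.6]
hub_s [615.8  10.7  36. ] [11.2 68.7]
peg_s [601.4  42.5  82. ] [  6.1 103.3]
pegbot_s [600.2  45.2  34. ] [  5.7 106.1]
mark_s [698.   34.4  12. ] [96.7 68.9]
sl1s [ 551.8 -183.6   89. ] [-103.9 -100.4]
sl2s [ 531.2 -103.1   89. ] [-101.5  -17.4]
axis [617.2  12.5] mark [698.9  35.9]
scene corners [[ 494.4 -257.2   12. ]
 [ 843.2 -157.    12. ]
 [ 761.1  124.4   12. ]] [array([-179.4, -155.4]), array([ 183.5, -155.2]), array([182.1, 137.9])]
[615.1  12.   42.1]
[596.3  46.9  79.7]
```

{"fn": "step_arm", "kwargs": {"plan": [{"az": 0.108, "gripper": 0}, {"az": 0.108, "gripper": 0}, {"az": 0.108, "gripper": 0}, {"az": 0.108, "gripper": 0}, {"az": 0.108, "gripper": 0}, {"gripper": 0}]}}

```text
invalid input
```

```bash
cat >> h.py <<'E'
TH=.2793; t=np.array([624.,-58.4]); R=np.array([[np.cos(TH),-np.sin(TH)],[np.sin(TH),np.cos(TH)]])
def st():
    from scipy.spatial.transform import Rotation as Ro
    s=ctrl.read_state(); r=Ro.from_euler("xyz",s["tool_rot"]).as_matrix()
    p=np.array(s["eef_pos"]); print("t",round(s["clock"],2),"jig",(R.T@(p[:2]-t)).round(1),"z",p[2].round(1),"rot",np.round(s["tool_rot"],3),"F",np.round(s["force"],1),"w",round(s["width"],1))
    return p,r
def need(x,y,z):  # tool-axis shift (in 0.3 m units) to jig x,y, world z
    p,r=st(); w=np.r_[R@[x,y]+t,z]; print("need",np.round(r.T@(w-p)/300,3))
E
python3 -c "
from h import *
need(-40,107,250)"
```

```text
t 0.1 jig [-173.8  732. ] z 252.5 rot [-3.14  -0.     2.738] F [-0.1  0.  -0.5] w 85.6
need [-1.661 -1.334  0.01 ]
```

{"fn": "step_arm", "kwargs": {"plan": [{"dx": 0, "dy": 0, "dz": 0, "ax": 0, "ay": 0, "az": 0.113, "gripper": 0}, {"dx": 0, "dy": 0, "dz": 0, "ax": 0, "ay": 0, "az": 0.113, "gripper": 0}, {"dx": 0, "dy": 0, "dz": 0, "ax": 0, "ay": 0, "az": 0.113, "gripper": 0}, {"dx": 0, "dy": 0, "dz": 0, "ax": 0, "ay": 0, "az": 0.113, "gripper": 0}, {"dx": 0, "dy": 0, "dz": 0, "ax": 0, "ay": 0, "az": 0.113, "gripper": 0}, {"dx": 0, "dy": 0, "dz": 0, "ax": 0, "ay": 0, "az": 0, "gripper": 0}]}}

```text
clock: 0.85
eef_pos: [255.1, 597.5, 252.8]
tool_rot: [-3.141, 0.001, 1.852]
force: [0.4, -0.4, 0.6]
width: 0.5
gripper_force: 0.0
```

```bash
python3 -c "
from h import *
need(-40,107,250)"
```

```text
t 0.85 jig [-173.8  732.2] z 252.8 rot [-3.141e+00  1.000e-03  1.852e+00] F [ 0.4 -0.4  0.6] w 0.5
need [-2.085  0.441  0.011]
```

{"fn": "step_arm", "kwargs": {"plan": [{"dx": -0.13, "dy": 0.0275, "dz": 0, "ax": 0, "ay": 0, "az": 0, "gripper": 0}, {"dx": -0.13, "dy": 0.0275, "dz": 0, "ax": 0, "ay": 0, "az": 0, "gripper": 0}, {"dx": -0.13, "dy": 0.0275, "dz": 0, "ax": 0, "ay": 0, "az": 0, "gripper": 0}, {"dx": -0.13, "dy": 0.0275, "dz": 0, "ax": 0, "ay": 0, "az": 0, "gripper": 0}, {"dx": -0.13, "dy": 0.0275, "dz": 0, "ax": 0, "ay": 0, "az": 0, "gripper": 0}, {"dx": -0.13, "dy": 0.0275, "dz": 0, "ax": 0, "ay": 0, "az": 0, "gripper": 0}, {"dx": -0.13, "dy": 0.0275, "dz": 0, "ax": 0, "ay": 0, "az": 0, "gripper": 0}, {"dx": -0.13, "dy": 0.0275, "dz": 0, "ax": 0, "ay": 0, "az": 0, "gripper": 0}, {"dx": -0.13, "dy": 0.0275, "dz": 0, "ax": 0, "ay": 0, "az": 0, "gripper": 0}, {"dx": -0.13, "dy": 0.0275, "dz": 0, "ax": 0, "ay": 0, "az": 0, "gripper": 0}, {"dx": -0.13, "dy": 0.0275, "dz": 0, "ax": 0, "ay": 0, "az": 0, "gripper": 0}, {"dx": -0.13, "dy": 0.0275, "dz": 0, "ax": 0, "ay": 0, "az": 0, "gripper": 0}, {"dx": -0.13, "dy": 0.0275, "dz": 0, "ax": 0, "ay": 0, "az": 0, "gripper": 0}, {"dx": -0.13, "dy": 0.0275, "dz": 0, "ax": 0, "ay": 0, "az": 0, "gripper": 0}, {"dx": -0.13, "dy": 0.0275, "dz": 0, "ax": 0, "ay": 0, "az": 0, "gripper": 0}, {"dx": -0.13, "dy": 0.0275, "dz": 0, "ax": 0, "ay": 0, "az": 0, "gripper": 0}, {"dx": 0, "dy": 0, "dz": 0, "ax": 0, "ay": 0, "az": 0, "gripper": 0}, {"dx": 0, "dy": 0, "dz": 0, "ax": 0, "ay": 0, "az": 0, "gripper": 0}]}}

```text
clock: 3.1
eef_pos: [553.9, 35.0, 253.0]
tool_rot: [-3.141, -0.001, 1.852]
force: [0.4, 0.6, 0.4]
width: -0.2
gripper_force: 0.0
```

Run:
```python
from h import *
need(-40,107,74)
s,w=shot("wrist"); save(w,"pics/w1.png",k=1.25); np.savez("w1.npz",**w); print(w["T_tool_cam"].round(2))
```

```text
t 3.1 jig [-41.6 109.1] z 253.0 rot [-3.141e+00 -1.000e-03  1.852e+00] F [0.4 0.6 0.4] w -0.2
need [-0.008  0.006  0.597]
[[  -0.     -0.97   -0.26   65.52]
 [   1.     -0.     -0.      0.29]
 [   0.     -0.26    0.97 -120.54]
 [   0.      0.      0.      1.  ]]
```

View pics/w1.png

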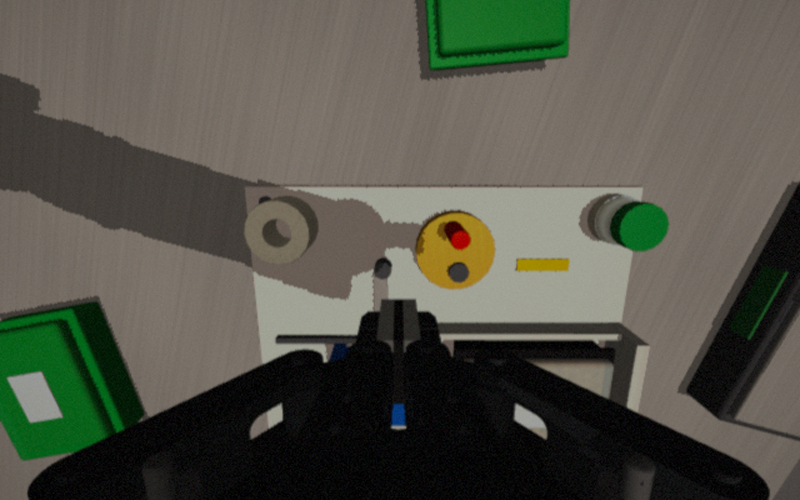

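The wrist view shows the peg top at (460,240), the hub at (458,272) and the mark at (542,265). The peg is at about 1.8 rad, in line with the top view, and the space behind it is free. Next I lower behind the peg.

{"fn": "step_arm", "kwargs": {"plan": [{"dx": -0.012, "dy": 0, "dz": 0.115, "ax": 0, "ay": 0, "az": 0, "gripper": 0}, {"dx": 0, "dy": 0, "dz": 0.115, "ax": 0, "ay": 0, "az": 0, "gripper": 0}, {"dx": 0, "dy": 0, "dz": 0.115, "ax": 0, "ay": 0, "az": 0, "gripper": 0}, {"dx": 0, "dy": 0, "dz": 0.115, "ax": 0, "ay": 0, "az": 0, "gripper": 0}, {"dx": 0, "dy": 0, "dz": 0.115, "ax": 0, "ay": 0, "az": 0, "gripper": 0}, {"dx": 0, "dy": 0.03, "dz": 0, "ax": 0, "ay": 0, "az": 0, "gripper": 0}, {"dx": 0, "dy": 0.03, "dz": 0, "ax": 0, "ay": 0, "az": 0, "gripper": 0}, {"dx": 0, "dy": 0.02, "dz": 0, "ax": 0, "ay": 0, "az": 0, "gripper": 0}, {"dx": 0, "dy": 0.02, "dz": 0, "ax": 0, "ay": 0, "az": 0, "gripper": 0}, {"dx": 0, "dy": 0.02, "dz": 0, "ax": 0, "ay": 0, "az": 0, "gripper": 0}]}}

```text
clock: 4.4
eef_pos: [587.4, 41.4, 81.3]
tool_rot: [-3.136, -0.002, 1.851]
force: [-7.4, 0.8, 4.7]
width: 0.2
gripper_force: 3.3
```

Run:
```python
from h import *
need(19,105,80)
s,w=shot("wrist"); save(w,"pics/w2.png",(200,100,540,330),2); np.savez("w2.npz",**w)
```

```text
t 4.4 jig [ -7.7 106.1] z 81.3 rot [-3.136e+00 -2.000e-03  1.851e+00] F [-7.4  0.8  4.7] w 0.2
need [-0.004  0.089  0.004]
```

View pics/w2.png

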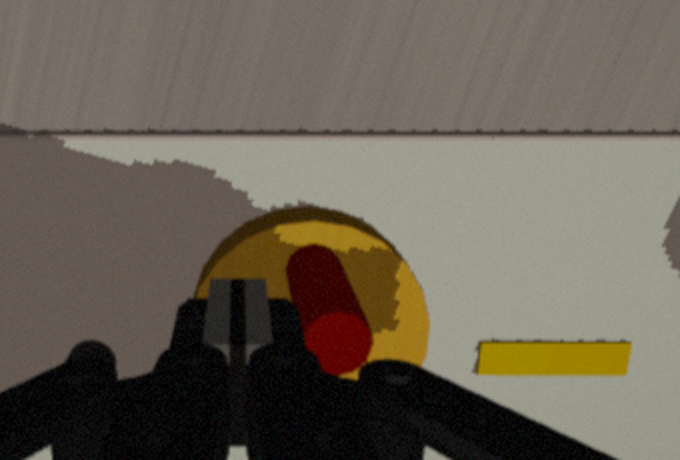

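The shut fingers are on the rear side of the peg (top at 338,343; mark at 555,358) and it is turning at 7 N. I continue pushing.

{"fn": "step_arm", "kwargs": {"plan": [{"dx": 0, "dy": 0.02, "dz": 0, "ax": 0, "ay": 0, "az": 0, "gripper": 0}, {"dx": 0, "dy": 0.02, "dz": 0, "ax": 0, "ay": 0, "az": 0, "gripper": 0}, {"dx": 0, "dy": 0.02, "dz": 0, "ax": 0, "ay": 0, "az": 0, "gripper": 0}, {"dx": -0.005, "dy": 0.02, "dz": 0, "ax": 0, "ay": 0, "az": 0, "gripper": 0}, {"dx": -0.005, "dy": 0.015, "dz": 0, "ax": 0, "ay": 0, "az": 0, "gripper": 0}, {"dx": 0, "dy": 0, "dz": 0, "ax": 0, "ay": 0, "az": 0, "gripper": 0}]}}

```text
clock: 5.2
eef_pos: [615.7, 43.7, 81.1]
tool_rot: [-3.136, 0.001, 1.849]
force: [-5.8, -3.7, 2.8]
width: -0.1
gripper_force: 3.6
```

Run:
```python
from h import *
st()
s,w=shot("top"); save(w,"pics/t3.png",(282,150,342,210),8)
m=w["color"].astype(int); k=(m[:,:,0]>120)&(m[:,:,1]<70)&(m[:,:,2]<70); k[:, :280]=0;k[:150]=0;k[230:]=0;k[:,345:]=0
v,u=np.nonzero(k); print(len(u)); 
if len(u):
  p=ray(w,u.mean(),v.mean(),78); print("peg jig",R.T@(p[:2]-t))
```

```text
t 5.2 jig [ 20.2 100.4] z 81.1 rot [-3.136e+00  1.000e-03  1.849e+00] F [-5.8 -3.7  2.8] w -0.1
0
```

{"fn": "step_arm", "kwargs": {"plan": [{"dx": 0, "dy": -0.035, "dz": 0, "ax": 0, "ay": 0, "az": 0, "gripper": 0}, {"dx": 0.05, "dy": 0, "dz": 0, "ax": 0, "ay": 0, "az": 0, "gripper": 0}, {"dx": 0.05, "dy": 0, "dz": 0, "ax": 0, "ay": 0, "az": 0, "gripper": 0}, {"dx": 0, "dy": 0.065, "dz": 0, "ax": 0, "ay": 0, "az": 0, "gripper": 0}, {"dx": 0, "dy": 0.065, "dz": 0, "ax": 0, "ay": 0, "az": 0, "gripper": 0}, {"dx": 0, "dy": 0, "dz": 0, "ax": 0, "ay": 0, "az": 0, "gripper": 0}, {"dx": 0, "dy": 0, "dz": 0, "ax": 0, "ay": 0, "az": 0, "gripper": 0}]}}

```text
clock: 6.12
eef_pos: [636.2, 83.2, 80.5]
tool_rot: [-3.14, -0.001, 1.851]
force: [-0.1, -0.7, 0.0]
width: 0.1
gripper_force: 0.0
```

```bash
cat >> h.py <<'E'
def peg():
    s=ctrl.read_state(); 
    for n in ("top","scene"):
        w=ctrl.get_image(n); hsv=cv2.cvtColor(w["color"],cv2.COLOR_RGB2HSV); H,S,V=cv2.split(hsv)
        k=((H<7)|(H>173))&(S>150)&(V>60)
        vv,uu=np.nonzero(k); z=w["range_z"][vv,uu]
        p=(w["T"]@np.array([(uu-w["cx"])*z/w["fx"],(vv-w["cy"])*z/w["fy"],z,np.ones(len(z))]))[:3].T
        j=(p[:,:2]-t)@R; ok=(np.hypot(j[:,0]-13,j[:,1]-70)<60)&(p[:,2]>30)
        j=j[ok]
        if len(j): m=j.mean(0); print(n,len(j),"peg jig",m.round(1),"angle",np.arctan2(m[1]-70,m[0]-13).round(2))
        else: print(n,"no peg")
E
python3 -c "
from h import *
need(50,95,80);peg()"
```

```text
t 6.12 jig [ 50.8 132.8] z 80.5 rot [-3.140e+00 -1.000e-03  1.851e+00] F [-0.1 -0.7  0. ] w 0.1
need [-0.126 -0.003  0.002]
top 8 peg jig [ 39.7 101.4] angle 0.87
scene 56 peg jig [41.3 91.4] angle 0.65
```

{"fn": "step_arm", "kwargs": {"plan": [{"dx": -0.03, "dy": 0, "dz": 0, "ax": 0, "ay": 0, "az": 0, "gripper": 0}, {"dx": -0.02, "dy": 0, "dz": 0, "ax": 0, "ay": 0, "az": 0, "gripper": 0}, {"dx": -0.02, "dy": 0, "dz": 0, "ax": 0, "ay": 0, "az": 0, "gripper": 0}, {"dx": -0.02, "dy": 0, "dz": 0, "ax": 0, "ay": 0, "az": 0, "gripper": 0}, {"dx": -0.02, "dy": 0, "dz": 0, "ax": 0, "ay": 0, "az": 0, "gripper": 0}, {"dx": -0.02, "dy": 0, "dz": 0, "ax": 0, "ay": 0, "az": 0, "gripper": 0}, {"dx": 0, "dy": 0, "dz": 0, "ax": 0, "ay": 0, "az": 0, "gripper": 0}]}}

```text
clock: 7.1
eef_pos: [654.4, 54.9, 81.7]
tool_rot: [3.126, -0.008, 1.855]
force: [12.6, 16.3, -7.8]
width: -0.0
gripper_force: 10.0
```

```bash
python3 -c "
from h import *
need(50,89,80);peg()"
```

```text
t 7.1 jig [ 60.5 100.5] z 81.7 rot [ 3.126 -0.008  1.855] F [12.6 16.3 -7.8] w -0.0
need [-0.038 -0.035  0.005]
top no peg
scene 57 peg jig [49.5 78.9] angle 0.24
```

Run:
```python
from h import *
s,w=shot("wrist"); a=w["color"][80:340,180:540,::-1]
s,b=shot("scene"); c=b["color"][170:270,290:430,::-1]
A=cv2.resize(a,(400,289)); C=cv2.resize(c,(405,289),interpolation=cv2.INTER_CUBIC)
cv2.imwrite("pics/c4.png",np.hstack([A,C[:, :400]]))
```

```text
(no output)
```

View pics/c4.png

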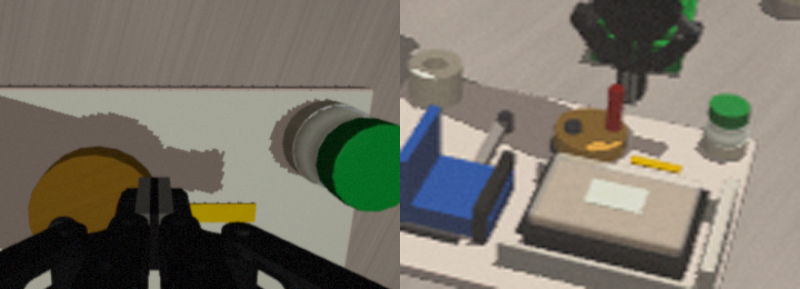

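The fingers were too far forward, so the peg sits on their rear corner. I back off, shift rearward and push again with the finger centred on the peg.

{"fn": "step_arm", "kwargs": {"plan": [{"dx": 0.05, "dy": 0, "dz": 0, "ax": 0, "ay": 0, "az": 0, "gripper": 0}, {"dx": 0.05, "dy": 0, "dz": 0, "ax": 0, "ay": 0, "az": 0, "gripper": 0}, {"dx": 0, "dy": 0, "dz": 0, "ax": 0, "ay": 0, "az": 0, "gripper": 0}, {"dx": 0, "dy": 0, "dz": 0, "ax": 0, "ay": 0, "az": 0, "gripper": 0}]}}

```text
clock: 7.8
eef_pos: [639.7, 72.6, 80.8]
tool_rot: [-3.141, 0.001, 1.849]
force: [-0.3, -1.0, -0.3]
width: -0.2
gripper_force: 0.0
```

```bash
python3 -c "
from h import *
need(50,95,80);peg()"
```

```text
t 7.8 jig [ 51.2 121.6] z 80.8 rot [-3.141e+00  1.000e-03  1.849e+00] F [-0.3 -1.  -0.3] w -0.2
need [-0.089 -0.004  0.003]
top 7 peg jig [47.1 86.2] angle 0.44
scene 56 peg jig [49.7 78.8] angle 0.24
```

{"fn": "step_arm", "kwargs": {"plan": [{"dx": -0.03, "dy": 0, "dz": 0, "ax": 0, "ay": 0, "az": 0, "gripper": 0}, {"dx": -0.02, "dy": 0, "dz": 0, "ax": 0, "ay": 0, "az": 0, "gripper": 0}, {"dx": -0.02, "dy": 0, "dz": 0, "ax": 0, "ay": 0, "az": 0, "gripper": 0}, {"dx": -0.02, "dy": 0, "dz": 0, "ax": 0, "ay": 0, "az": 0, "gripper": 0}, {"dx": -0.015, "dy": 0, "dz": 0, "ax": 0, "ay": 0, "az": 0, "gripper": 0}, {"dx": 0, "dy": 0, "dz": 0, "ax": 0, "ay": 0, "az": 0, "gripper": 0}]}}

```text
clock: 8.65
eef_pos: [650.3, 48.0, 81.0]
tool_rot: [3.137, -0.004, 1.853]
force: [2.8, 6.8, -1.0]
width: 0.1
gripper_force: 3.2
```

```bash
python3 -c "
from h import *
need(50,95,80);peg()"
```

```text
t 8.65 jig [54.6 95. ] z 81.0 rot [ 3.137 -0.004  1.853] F [ 2.8  6.8 -1. ] w 0.1
need [-0.    -0.015  0.003]
top no peg
scene 57 peg jig [52.  70.3] angle 0.01
```

{"fn": "step_arm", "kwargs": {"plan": [{"dx": -0.012, "dy": 0, "dz": 0, "ax": 0, "ay": 0, "az": 0, "gripper": 0}, {"dx": -0.012, "dy": 0, "dz": 0, "ax": 0, "ay": 0, "az": 0, "gripper": 0}, {"dx": 0, "dy": 0, "dz": 0, "ax": 0, "ay": 0, "az": 0, "gripper": 0}, {"dx": 0, "dy": 0, "dz": 0, "ax": 0, "ay": 0, "az": 0, "gripper": 0}]}}

```text
clock: 9.25
eef_pos: [652.0, 40.3, 81.0]
tool_rot: [3.138, -0.004, 1.852]
force: [3.0, 6.4, -2.0]
width: -0.1
gripper_force: 2.7
```

```bash
python3 -c "
from h import *
need(50,125,80);peg()"
```

```text
t 9.25 jig [54.1 87.2] z 81.0 rot [ 3.138 -0.004  1.852] F [ 3.   6.4 -2. ] w -0.1
need [ 0.126 -0.013  0.004]
top no peg
scene 65 peg jig [52.3 62.1] angle -0.2
```

{"fn": "step_arm", "kwargs": {"plan": [{"dx": 0.06, "dy": 0, "dz": 0, "ax": 0, "ay": 0, "az": 0, "gripper": 0}, {"dx": 0.05, "dy": 0, "dz": 0, "ax": 0, "ay": 0, "az": 0, "gripper": 0}, {"dx": 0, "dy": 0, "dz": -0.1, "ax": 0, "ay": 0, "az": 0, "gripper": 0}, {"dx": 0, "dy": 0, "dz": -0.1, "ax": 0, "ay": 0, "az": 0, "gripper": 0}, {"dx": 0, "dy": 0, "dz": -0.1, "ax": 0, "ay": 0, "az": 0, "gripper": 0}, {"dx": -0.1, "dy": -0.112, "dz": 0, "ax": 0, "ay": 0, "az": 0, "gripper": 0}, {"dx": -0.1, "dy": -0.112, "dz": 0, "ax": 0, "ay": 0, "az": 0, "gripper": 0}, {"dx": -0.1, "dy": -0.112, "dz": 0, "ax": 0, "ay": 0, "az": 0, "gripper": 0}, {"dx": -0.1, "dy": -0.112, "dz": 0, "ax": 0, "ay": 0, "az": 0, "gripper": 0}, {"dx": -0.1, "dy": -0.112, "dz": 0, "ax": 0, "ay": 0, "az": 0, "gripper": 0}, {"dx": -0.1, "dy": -0.112, "dz": 0, "ax": 0, "ay": 0, "az": 0, "gripper": 0}, {"dx": 0, "dy": 0, "dz": 0, "ax": 0, "ay": 0, "az": 0, "gripper": 0}, {"dx": 0, "dy": 0, "dz": 0, "ax": 0, "ay": 0, "az": 0, "gripper": 0}]}}

```text
clock: 10.98
eef_pos: [497.5, -159.4, 170.9]
tool_rot: [3.141, -0.001, 1.851]
force: [0.5, 0.2, 0.7]
width: -0.1
gripper_force: 0.0
```

Run:
```python
from h import *
need(-145,-55,80);peg()
s,w=shot("top"); a=w["color"][110:250,265:405,::-1]
s,b=shot("scene"); c=b["color"][170:290,260:420,::-1]
cv2.imwrite("pics/c5.png",np.hstack([cv2.resize(a,(400,400),interpolation=cv2.INTER_CUBIC),cv2.resize(c,(400,400),interpolation=cv2.INTER_CUBIC)]))
```

```text
t 10.97 jig [-149.4  -62.2] z 170.9 rot [ 3.141e+00 -1.000e-03  1.851e+00] F [0.5 0.2 0.7] w -0.1
need [0.024 0.015 0.303]
top 6 peg jig [50.2 70. ] angle -0.0
scene 54 peg jig [53.  62.7] angle -0.18
```

View pics/c5.png

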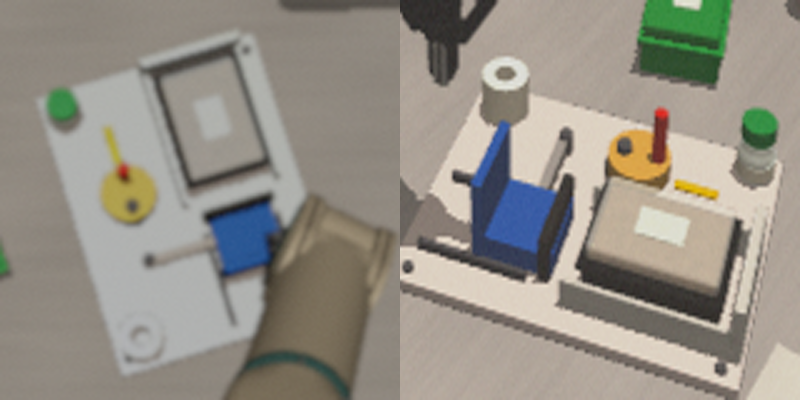

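The peg (123,172 in the left half) lies on the line from the hub (132,206) to the mark (110,145), so the cam is at about 0. The slide is still back. Next I push the slide.

{"fn": "step_arm", "kwargs": {"plan": [{"dx": 0.024, "dy": 0, "dz": 0.08, "ax": 0, "ay": 0, "az": 0, "gripper": 0}, {"dx": 0, "dy": 0, "dz": 0.08, "ax": 0, "ay": 0, "az": 0, "gripper": 0}, {"dx": 0, "dy": 0, "dz": 0.08, "ax": 0, "ay": 0, "az": 0, "gripper": 0}, {"dx": 0, "dy": 0, "dz": 0.08, "ax": 0, "ay": 0, "az": 0, "gripper": 0}, {"dx": 0, "dy": 0, "dz": 0, "ax": 0, "ay": 0, "az": 0, "gripper": 0}, {"dx": 0, "dy": 0.03, "dz": 0, "ax": 0, "ay": 0, "az": 0, "gripper": 0}, {"dx": 0, "dy": 0.03, "dz": 0, "ax": 0, "ay": 0, "az": 0, "gripper": 0}, {"dx": 0, "dy": 0.02, "dz": 0, "ax": 0, "ay": 0, "az": 0, "gripper": 0}, {"dx": 0, "dy": 0.02, "dz": 0, "ax": 0, "ay": 0, "az": 0, "gripper": 0}, {"dx": 0, "dy": 0.02, "dz": 0, "ax": 0, "ay": 0, "az": 0, "gripper": 0}, {"dx": 0, "dy": 0, "dz": 0, "ax": 0, "ay": 0, "az": 0, "gripper": 0}]}}

```text
clock: 12.55
eef_pos: [530.3, -143.3, 74.8]
tool_rot: [3.141, 0.0, 1.85]
force: [0.6, -0.3, 0.6]
width: 0.0
gripper_force: 0.0
```

```bash
python3 -c "
from h import *
need(-75,-55,75);peg()"
```

```text
t 12.55 jig [-113.4  -55.8] z 74.8 rot [3.141 0.    1.85 ] F [ 0.6 -0.3  0.6] w 0.0
need [ 0.002  0.128 -0.001]
top 6 peg jig [49.9 70.1] angle 0.0
scene 56 peg jig [53.  62.4] angle -0.19
```

{"fn": "step_arm", "kwargs": {"plan": [{"dx": 0, "dy": 0.02, "dz": 0, "ax": 0, "ay": 0, "az": 0, "gripper": 0}, {"dx": 0, "dy": 0.02, "dz": 0, "ax": 0, "ay": 0, "az": 0, "gripper": 0}, {"dx": 0, "dy": 0.02, "dz": 0, "ax": 0, "ay": 0, "az": 0, "gripper": 0}, {"dx": 0, "dy": 0.02, "dz": 0, "ax": 0, "ay": 0, "az": 0, "gripper": 0}, {"dx": 0, "dy": 0.02, "dz": 0, "ax": 0, "ay": 0, "az": 0, "gripper": 0}, {"dx": 0, "dy": 0, "dz": 0, "ax": 0, "ay": 0, "az": 0, "gripper": 0}]}}

```text
clock: 13.4
eef_pos: [558.3, -135.2, 74.7]
tool_rot: [-3.14, -0.0, 1.85]
force: [-4.3, -1.6, 0.9]
width: 0.0
gripper_force: 2.2
```

```bash
python3 -c "
from h import *
need(-75,-55,75);peg()"
```

```text
t 13.4 jig [-84.3 -55.7] z 74.7 rot [-3.14 -0.    1.85] F [-4.3 -1.6  0.9] w 0.0
need [ 0.002  0.031 -0.001]
top 6 peg jig [50. 70.] angle 0.0
scene 59 peg jig [53.3 62.1] angle -0.19
```

Contact, and the slide is moving at 4–5 N. I keep going in small steps and watch for the rise in force at the fence.

{"fn": "step_arm", "kwargs": {"plan": [{"dx": 0, "dy": 0.02, "dz": 0, "ax": 0, "ay": 0, "az": 0, "gripper": 0}, {"dx": 0, "dy": 0.02, "dz": 0, "ax": 0, "ay": 0, "az": 0, "gripper": 0}, {"dx": 0, "dy": 0.015, "dz": 0, "ax": 0, "ay": 0, "az": 0, "gripper": 0}, {"dx": 0, "dy": 0, "dz": 0, "ax": 0, "ay": 0, "az": 0, "gripper": 0}]}}

```text
clock: 14.0
eef_pos: [563.7, -133.6, 74.7]
tool_rot: [-3.122, -0.006, 1.846]
force: [-26.2, -6.7, 22.3]
width: -0.2
gripper_force: 13.8
```

{"fn": "step_arm", "kwargs": {"plan": [{"dx": 0, "dy": 0.015, "dz": 0, "ax": 0, "ay": 0, "az": 0, "gripper": 0}, {"dx": 0, "dy": 0.015, "dz": 0, "ax": 0, "ay": 0, "az": 0, "gripper": 0}, {"dx": 0, "dy": 0, "dz": 0, "ax": 0, "ay": 0, "az": 0, "gripper": 0}]}}

```text
clock: 14.38
eef_pos: [563.8, -133.4, 74.7]
tool_rot: [-3.107, -0.01, 1.843]
force: [-43.7, -8.8, 38.1]
width: -0.3
gripper_force: 23.3
```

```bash
python3 -c "
from h import *
need(-60,-55,75);peg()"
```

```text
t 14.38 jig [-78.6 -55.5] z 74.7 rot [-3.107 -0.01   1.843] F [-43.7  -8.8  38.1] w -0.3
need [ 0.002  0.062 -0.003]
top 6 peg jig [50.5 69.9] angle -0.0
scene 59 peg jig [53.  62.3] angle -0.19
```

The force jumped, so something is blocking. I back off and look at whether it is the fence.

{"fn": "step_arm", "kwargs": {"plan": [{"dx": 0, "dy": -0.06, "dz": 0, "ax": 0, "ay": 0, "az": 0, "gripper": 0}, {"dx": 0, "dy": -0.08, "dz": 0, "ax": 0, "ay": 0, "az": 0, "gripper": 0}, {"dx": 0, "dy": -0.1, "dz": 0, "ax": 0, "ay": 0, "az": 0, "gripper": 0}, {"dx": 0, "dy": -0.05, "dz": -0.1, "ax": 0, "ay": 0, "az": 0, "gripper": 0}, {"dx": 0, "dy": 0, "dz": -0.13, "ax": 0, "ay": 0, "az": 0, "gripper": 0}, {"dx": 0, "dy": 0, "dz": -0.13, "ax": 0, "ay": 0, "az": 0, "gripper": 0}, {"dx": 0, "dy": 0, "dz": 0, "ax": 0, "ay": 0, "az": 0, "gripper": 0}]}}

```text
clock: 15.35
eef_pos: [503.3, -152.3, 185.9]
tool_rot: [3.133, 0.004, 1.851]
force: [-0.4, -0.2, -0.1]
width: 0.1
gripper_force: 0.0
```

Run:
```python
from h import *
st();peg()
s,w=shot("top"); a=w["color"][110:250,265:405,::-1]
s,b=shot("scene"); c=b["color"][180:290,250:420,::-1]
np.savez("top2.npz",**w);np.savez("scene2.npz",**b)
cv2.imwrite("pics/c6.png",cv2.resize(c,None,fx=4.6,fy=4.6,interpolation=cv2.INTER_CUBIC))
```

```text
t 15.35 jig [-141.9  -57. ] z 185.9 rot [3.133 0.004 1.851] F [-0.4 -0.2 -0.1] w 0.1
top 6 peg jig [50.1 70. ] angle 0.0
scene 52 peg jig [53.2 62.9] angle -0.18
```

View pics/c6.png

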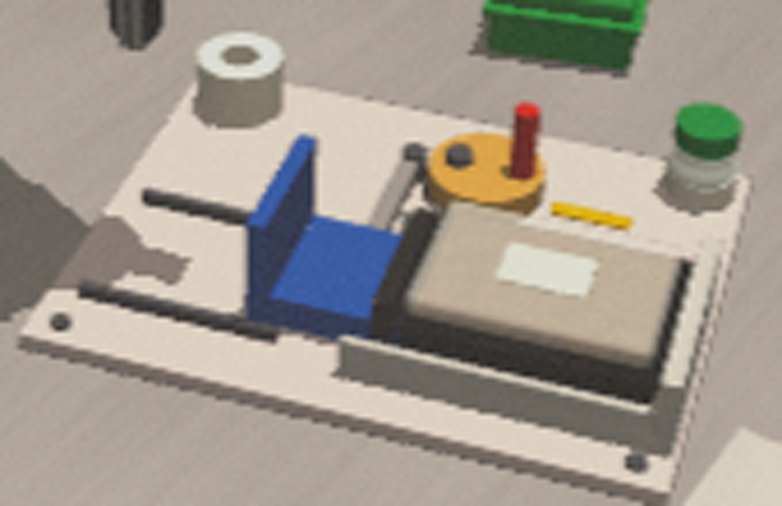

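The slide has moved forward with its pad on the tray. The plate's upper right-hand corner moved from (180,205) to (248,226), and the tray's rear lid corner from (388,292) to (408,300). I compute the travel.

Run:
```python
from h import *
b=dict(np.load("scene2.npz"));a0=dict(np.load("top.npz"));a=dict(np.load("top2.npz"));b0=dict(np.load("scene.npz"))
g=lambda u,v,h:(R.T@(ray(b,250+u/4.6-.4,180+v/4.6-.4,h)[:2]-t)).round(1)
print("plate",g(180,205,89),g(248,226,89), g(237,124,89),g(305,138,89))
print("label old/new",g(528,265,65),g(548,271,65), "lid rear",g(388,292,65),g(408,300,65))
def px(w): # point cloud in jig
    v,u=np.mgrid[0:400,0:640]; z=w["range_z"]; p=np.stack([(u-w["cx"])*z/w["fx"],(v-w["cy"])*z/w["fy"],z,np.ones_like(z)],-1)@w["T"].T
    j=(p[...,:2]-t)@R; return j[...,0],j[...,1],p[...,2]
for n,w in (("scene0",b0),("scene1",b),("top0",a0),("top1",a)):
    x,y,z=px(w); c=w["color"].astype(int)
    blue=(c[...,2]>c[...,0]+50)&(z>50)&(abs(x)<200)&(abs(y)<150)
    tr=(z>55)&(z<75)&(x>-20)&(abs(y+55)<35)&(x<200)
    lab=(c.min(-1)>np.percentile(c.min(-1)[tr],88))&tr if tr.any() else tr
    print(n,blue.sum(),x[blue].mean().round(1),"tray top x range",np.percentile(x[tr],[1,50,99]).round(1),"label",x[lab].mean().round(1))
```

```text
plate [-103.9 -100.4] [ -62.4 -105.2] [-101.5  -17.4] [-59.9 -17. ]
label old/new [ 83.4 -56.4] [ 95.  -57.7] lid rear [  17.7 -104.6] [  29.7 -107.3]
scene0 85 -100.0 tray top x range [ 18.5  93.  181. ] label 83.2
scene1 88 -58.8 tray top x range [ 28.3 103.6 180.7] label 94.8
top0 103 -99.9 tray top x range [ 18.1  90.7 181.6] label 88.0
top1 107 -60.2 tray top x range [ 12.3  98.2 182.2] label 99.0
```

The slide travelled 41.5 mm from its start of 0–8 mm. The tray centre is now at jig x ≈ 95 mm, which is home, and it held still against 44 N. The cam is at 0 and the arm is clear.

```bash
python3 -c "
from cell import ctrl
print(ctrl.finish_job())"
```

```text
the job is handed in; nothing more can be done
None
```

I handed the job in, but no verdict came back: by camera the cam is at its low point (about 0 rad), the slide is forward about 41.5 mm plus its unknown 0–8 mm start, the tray is home against the fence, and the arm is clear of everything.

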